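Seat the food probe in the full-depth check well

TASK

Take the food probe out of its stand and find the one full-depth well of the three in the metal check block: push the stem down into a well until it is hard on the bottom and see whether the black ring on the stem has come down level with the block's top face; if the ring stays well above, pull out and try another well. In the right well press the probe fully home with a firm push of about 12 N, then let go and leave it standing there; never push harder than 30 N, and leave the other kitchen things where they are.

Things in the scene. Friction and masses are not known exactly. Their poses are not given: they have to be found in the camera images.
- probe_grip (a point): Centre of the probe's handle: black, square, 24 x 24 mm (faces square to this point's x and y), 70 mm tall, above a round steel stem 12 mm in diameter; z up along the probe. The tip is 135 mm below this point, the handle's underside 35 mm below. The lowest 7 mm of stem taper to 8 mm diameter. 100 to 150 g. Stands upright in the stand at first.
- probe_ring (a point): Middle of the thin black ring mark round the probe's stem (3 mm high), 64 mm above the tip and 71 mm below the handle's centre.
- stand: Fixed grey block 70 x 70 mm, 70 mm tall on a 100 mm base plate, with one 14 mm hole, 40 mm deep, in the middle of its top; the probe stands loosely in it. Origin: centre of the underside, on the table.
- block: Fixed aluminium check block, 60 mm (its x) by 150 mm (its y), 80 mm tall; origin at the centre of its underside. Three upright blind wells, 14 mm in diameter, open in its top face. Two spring balls 22 mm down each well pinch the stem: passing them takes 8 to 13 N, then there is a drag of 3 to 7 N while moving, either way; it does not sink by its own weight.
- block_top (a point): Centre of the block's top face, z up, axes as the block. The wells look alike, but loose spacers on their floors make one 64 mm deep (full depth: the ring comes level with the top face) and the others 50 and 38 mm (the ring stays 14 or 26 mm above). Which is which changes. The bottoms are hard.
- well_a (a point): Mouth of the first well: on its axis, level with the top face, 48 mm to the -y side of the block's centre.
- well_b (a point): Mouth of the middle well, level with the top face, at the block's centre.
- well_c (a point): Mouth of the third well, level with the top face, 48 mm to the +y side of the block's centre.
- spice_jar: Bystander, to be left alone: small amber jar with steel lid, 42 wide, 62 tall, in mm (origin at its underside).
- cup: Bystander, to be left alone: open steel cup, 72 wide, 80 tall, in mm (origin at its underside).
- tape: Bystander, to be left alone: roll of paper tape lying flat, 90 across, 24 tall, in mm (origin at its underside).
- sauce: Bystander, to be left alone: yellow squeeze bottle, 60 wide, 150 tall, in mm (origin at its underside).
- bowl: Bystander, to be left alone: white ceramic bowl, 120 wide, 50 tall, in mm (origin at its underside).
- spoon: Bystander, to be left alone: steel spoon lying flat, 30 wide and under 200 long, in mm (origin at its underside).
- timer: Bystander, to be left alone: flat white kitchen timer, 50 x 70 x 20, in mm (origin at its underside).
- probe: The whole probe; origin at its tip, z up along the stem.
Things that resemble listed ones, but are neither listed nor needed, are in the scene too. Leave any red look-alike of the probe alone. Leave any red look-alike of the block alone.

How it is judged:
On the way:
1. the probe is pressed on the bottom of the full-depth well (over 14 N of contact on the block, about 11 N of it the balls' pinch and drag), ring within 3 mm of the top face (z of probe_ring in the frame of block_top between -0.004 and 0.003 m and x of probe_ring in the frame of block_top between -0.006 and 0.006 m and y of probe_ring in the frame of block_top between -0.056 and 0.056 m and contact force between block and anything else above 14 N), for 0.2 s.
At the end, for the whole second after the job is handed in: The probe stands at rest, let go, in the full-depth well, within 0.1 rad of upright, the ring's middle no more than 3 mm above (4 mm below) the block's top face (z of probe_ring in the frame of block_top between -0.004 and 0.003 m and x of probe_ring in the frame of block_top between -0.006 and 0.006 m and y of probe_ring in the frame of block_top between -0.056 and 0.056 m and angle between probe_grip's own z axis and vertical below 0.1 rad and linear speed of probe below 0.01 m/s); the robot touches nothing.
It fails at once if something is pushed onto the check block with more than about 30 N (contact forces on it adding to over 36 N, the balls' pinch of about 11 N counted in) (contact force between block and anything else above 36 N).
It fails at once if another kitchen thing is moved by more than 30 mm (distance of any of spice_jar, cup, tape, sauce, bowl, spoon, timer from where it was at the start of the episode above 0.03 m).
It also fails if it takes over 72 s, if anything falls off the work surface, if the arm or the gripper's body presses on something with over 40 N, if the wrist force passes 120 N, or if a joint passes its speed limit or range.

ROBOT

A 6-joint arm with a two-finger parallel gripper is mounted at the origin on the work surface. World frame = base frame: x ahead of the robot, y to its left, z up, the work surface at z = 0. Lengths are in m, angles in rad, forces in N, time in s.
With the tool pointing down it reaches from about 0.35 to 0.875 m from the base axis. Payload 4.2 kg.
Tool frame: the origin (TCP) lies midway between the tips of the shut fingers; the grasp point (between the pads) lies 19 mm behind it; x points along the fingers, z is the direction in which the jaws open and shut, and the axes are right-handed (so a half turn about x gives the same grasp; the last joint's range is limited). The gripper opens to 87 mm and grips with 3 to 60 N. Pads are 19 mm wide; open, the fingers measure 117 mm over their backs; the gripper's body (75 mm by 190 mm) begins 51 mm behind the grasp point.
Start: joints at [-1.029, 0.385, 0.008, 0, -1.194, -0.259], TCP at [0.174, -0.6, 0.223] pointing down, gripper open.
Joint ranges: [-3.14, 3.14], [-1.21, 2.06], [-1.07, 1.41], [-3.16, 2.05], [-2.99, -0.16], [-3.1, 3.1]. Speed limits (rad/s): [2.79, 2.79, 3.14, 3.14, 3.14, 3.14].

INTERFACE

Orientations are given as a unit quaternion [x, y, z, w].
In Python, from plant import bot gives the robot as it stands.
- The arm moves only by the tool arm_command, never from a script. Its argument "steps" is a list of rows, each a list of 7 numbers: the shift along the tool's x, y, z in mm, then the turn, a rotation vector about the tool's x, y, z in degrees, then the finger opening in mm, from 0 to 87. In form: [[tx, ty, tz, rx, ry, rz, gripper], ...]. A call has 1 to 12 rows; each row is the pose to reach, as a shift and turn from the pose measured when the call began, along the tool's axes at that moment; what a row does not reach only later rows make up. A row lasts 1/12 s, in which the tool goes at most 41.7 mm and 7.16 degrees, less where a joint would pass 70% of its speed; a pose out of reach is approached as far as the arm can. A call with a gripper value outside its range is refused whole. The fingers move at their own pace and stop on an object; "newtons" is the grip in N (left out, the last holds). Time passes only in rows, so rows that repeat a pose let the fingers close. It gives the time, the measured TCP pose, the force and the opening at its end, in the units of the state.
- bot.state(): the state, without advancing time (a new reading comes with each control period).
- bot.grab_frame(name): name is "scene" or "top" or "wrist"; returns the picture (400x640x3 uint8, red, green, blue); there is no depth.
- bot.camera_model(name): a dict with "mtx" (3x3 intrinsics, pixels), "dist_coeffs" ([k1, k2, p1, p2, k3] as OpenCV has them; the pictures are not rectified), "rvec" (rotation vector, rad) and "tvec" (3), from world to camera coordinates, as OpenCV has them. Camera axes: x right, y down, z forward; pixel columns grow to the right and rows downward; lengths in m; the calibration is good to about 2 mm. A picture is of the moment at which its call begins: read the wrist's pose just before it. camera_model takes no time and is no camera call; for the wrist camera it gives the pose at the moment of the call.
- bot.close_job(): hands the job in, once; it reports no verdict.
The state is a dict: "time": time; "q": joint angles; "joint_velocities": joint speeds; "joint_efforts": joint torques, N m; "tcp_pos": TCP position; "orientation": TCP orientation; "ft_force": force on the tool from outside, world axes, zero at the start; "ft_torque": the same for the moment, N m; "grip_width": opening from 0.0 (shut) to 1.0 (fully open).
Only numpy, scipy, OpenCV 4.12 (cv2) and the standard library are available. Lean on these libraries where they do the work, as an engineer would, in place of code of your own. Each camera call takes 0.05 s, during which the arm holds its last target. There are 200 camera calls.

## Working session

There is one attempt and no reset: what is moved stays moved. The work goes in short steps, Python scripts to look and compute and a tool call to move; the robot and the scene stay as the last step left them, time stands still between calls to the robot, and variables do not carry over. Pictures are saved under pics/ and viewed, about 8 in all and at most 12, crops included, and the job is handed in when it is done.

Besides the shell and the picture viewer there is one more tool, called after "Request:" as name([rows], argument=value, ...), one row to a line, values as JSON. arm_command: Moves the arm, as the interface text tells. Its arguments: {"type":"object","properties":{"steps":{"type":"array","items":{"type":"array","items":{"type":"number"}}},"newtons":{"type":"number"}},"required":["steps"]}

```bash
mkdir -p pics; ls
python3 - <<'E'
from plant import bot
import cv2,numpy as np
s=bot.state();print(s)
a=bot.grab_frame("scene");b=bot.grab_frame("top")
cv2.imwrite("pics/scene0.png",a[:,:,::-1]);cv2.imwrite("pics/top0.png",b[:,:,::-1])
for n in("scene","top","wrist"):print(n,bot.camera_model(n))
E
```

```text
pics
{'time': 0.0, 'q': array([-1.02941223e+00,  3.85584290e-01,  6.62658195e-03, -5.46488546e-04,
       -1.19397878e+00, -2.58558990e-01]), 'joint_velocities': array([-0.00072381,  0.00016831, -0.00058398, -0.00051415,  0.00135478,
        0.00057863]), 'joint_efforts': array([-4.86576846e-04, -3.90667784e+01,  1.87405980e+01,  4.22008485e+00,
        1.08304824e-02, -1.86103844e-04]), 'tcp_pos': array([ 0.17425724, -0.5995895 ,  0.2214361 ]), 'orientation': array([-0.56480302,  0.42414397,  0.56607029,  0.42504572]), 'ft_force': array([-0.03381808,  0.17930072,  0.13133082]), 'ft_torque': array([-0.00468494, -0.01356485, -0.03533374]), 'grip_width': 0.9987136025550911}
scene {'mtx': array([[449.49074068,   0.        , 319.11698508],
       [  0.        , 449.49074068, 192.77796365],
       [  0.        ,   0.        ,   1.        ]]), 'dist_coeffs': array([-0.03630071,  0.        ,  0.        ,  0.        ,  0.        ]), 'rvec': array([ 1.63277871,  1.78090096, -0.84919373]), 'tvec': array([ 0.05604026, -0.2339184 ,  1.5377583 ])}
top {'mtx': array([[507.66557513,   0.        , 320.00458602],
       [  0.        , 507.66557513, 193.76307796],
       [  0.        ,   0.        ,   1.        ]]), 'dist_coeffs': array([0.02436788, 0.        , 0.        , 0.        , 0.        ]), 'rvec': array([ 2.13576373, -2.11816153,  0.16143387]), 'tvec': array([0.00684927, 0.53697702, 1.22348574])}
wrist {'mtx': array([[344.57248779,   0.        , 322.61112801],
       [  0.        , 344.57248779, 200.82277578],
       [  0.        ,   0.        ,   1.        ]]), 'dist_coeffs': array([-0.05085884,  0.        ,  0.        ,  0.        ,  0.        ]), 'rvec': array([-1.78643657, -2.37720547, -0.30715192]), 'tvec': array([ 0.62463423, -0.03048654,  0.38943468])}
```

View pics/scene0.png

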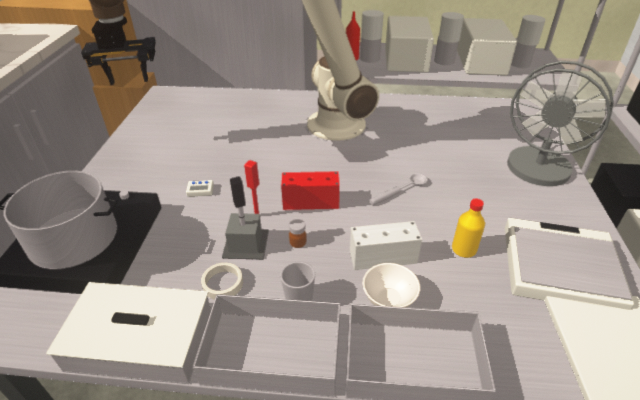

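View pics/top0.png

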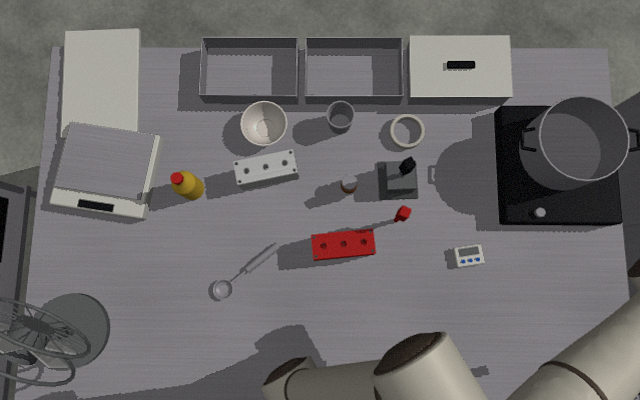

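Candidates: for the probe, the black handle in the grey stand (scene 238,190; top 407,165) and the red look-alike (scene 252,175; top 403,213). For the block, the aluminium one (scene 385,245; top 266,168) and the red look-alike (scene 310,190; top 344,244). I choose the black probe and the aluminium block, and check both in a close crop.

```bash
cat > h.py <<'E'
import cv2,numpy as np
from scipy.spatial.transform import Rotation as R
def ray(m,px):
    u=cv2.undistortPoints(np.array([[px]],float),m["mtx"],m["dist_coeffs"])[0,0]
    Rm=cv2.Rodrigues(m["rvec"])[0]
    return -Rm.T@m["tvec"], (d:=Rm.T@np.array([u[0],u[1],1]))/np.linalg.norm(d)
def onz(m,px,z):
    c,d=ray(m,px);return c+d*(z-c[2])/d[2]
def tri(m1,p1,m2,p2):
    c1,d1=ray(m1,p1);c2,d2=ray(m2,p2)
    t=np.linalg.lstsq(np.c_[d1,-d2],c2-c1,rcond=None)[0]
    a,b=c1+d1*t[0],c2+d2*t[1];return (a+b)/2,np.linalg.norm(a-b)
def proj(m,P):
    return cv2.projectPoints(np.array(P,float).reshape(-1,3),m["rvec"],m["tvec"],m["mtx"],m["dist_coeffs"])[0][:,0]
E
python3 - <<'E'
import cv2,numpy as np
s=cv2.imread("pics/scene0.png");t=cv2.imread("pics/top0.png")
def c(i,x,y):return cv2.resize(i[y:y+75,x:x+100],None,fx=4,fy=4,interpolation=cv2.INTER_CUBIC)
cv2.imwrite("pics/crop0.png",np.vstack([np.hstack([c(s,200,185-30),c(s,335,200)]),np.hstack([c(t,345,145),c(t,220,130)])]))
E
```

```text
(no output)
```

View pics/crop0.png

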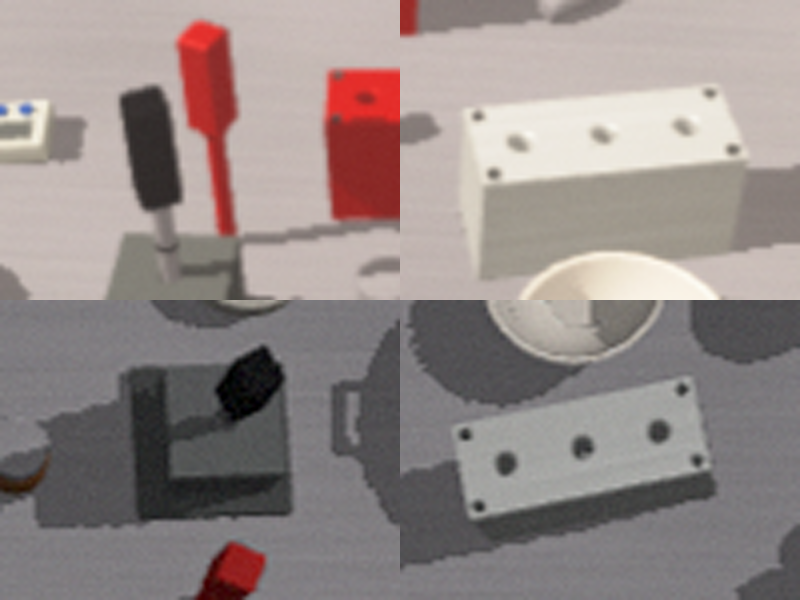

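The crop shows the black probe in the grey stand (scene handle top ~235,177, stem at the hole ~242,224) with the red one free-standing behind it. The aluminium block has three centre wells (top 247,171 / 265,167 / 285,163; scene 365,236 / 385,234 / 406,232); the corner dots are screws.

Run:
```python
from plant import bot
from h import *
S=bot.camera_model("scene");T=bot.camera_model("top")
for n,a,b in [("w1",(365,235.8),(246.8,170.8)),("w2",(385.5,233.8),(265.5,166.8)),("w3",(406.5,231.8),(285,163)),("hole",(242.5,225),(399,179)),("handtop",(235.5,178),(410.5,160.5)),("handbot",(241.7,206),(401.5,172)),("redtop",(251,163),(405,209))]:
    print(n,*[np.round(v,4) for v in tri(S,a,T,b)])
print(onz(T,(399,174),.07))
W=bot.camera_model("wrist");s=bot.state()
Rt=R.from_quat(s["orientation"]);Rw=cv2.Rodrigues(W["rvec"])[0]
print("tool axes\n",Rt.as_matrix().round(3)); c=-Rw.T@W["tvec"]
print("cam in tool",Rt.inv().apply(c-s["tcp_pos"]).round(4)," cam axes in tool\n",(Rt.inv().as_matrix()@Rw.T).round(3))
```

```text
w1 [0.5918 0.1475 0.0703] 0.089
w2 [0.5981 0.1475 0.0759] 0.0037
w3 [0.6083 0.1449 0.0942] 0.0972
hole [ 0.5742 -0.1866  0.0545] 0.0035
handtop [ 0.5848 -0.1866  0.2049] 0.0055
handbot [ 0.578  -0.1819  0.1186] 0.0
redtop [ 0.4819 -0.1776  0.1718] 0.0056
[ 0.58331194 -0.1828195   0.07      ]
tool axes
 [[-0.001 -0.96  -0.279]
 [ 0.002 -0.279  0.96 ]
 [-1.     0.     0.002]]
cam in tool [-0.1619  0.0695 -0.0004]  cam axes in tool
 [[ 0.    -0.253  0.967]
 [-0.001 -0.967 -0.253]
 [ 1.    -0.    -0.001]]
```

Request:
arm_command([
  [-110, -506, 286, 0, 0, 0, 87],
  [-110, -506, 286, 0, 0, 0, 87],
  [-110, -506, 286, 0, 0, 0, 87],
  [-110, -506, 286, 0, 0, 0, 87],
  [-110, -506, 286, 0, 0, 0, 87],
  [-110, -506, 286, 0, 0, 0, 87],
  [-110, -506, 286, 0, 0, 0, 87],
  [-110, -506, 286, 0, 0, 0, 87],
  [-110, -506, 286, 0, 0, 0, 87],
  [-110, -506, 286, 0, 0, 0, 87],
  [-110, -506, 286, 0, 0, 0, 87],
  [-110, -506, 286, 0, 0, 0, 87],
])

```text
time: 1.1
tcp_pos: [0.5184, -0.2466, 0.3153]
orientation: [-0.565, 0.424, 0.566, 0.425]
ft_force: [-0.0, -0.7, 0.6]
grip_width: 0.997
```

Run:
```python
from plant import bot
from h import *
S=bot.camera_model("scene");T=bot.camera_model("top")
for n,a,b in [("w1",(365,235.8),(285,163)),("w2",(385.5,233.8),(265.5,166.8)),("w3",(406.5,231.8),(246.8,170.8))]:
    print(n,*[np.round(v,4) for v in tri(S,a,T,b)])
s=bot.state();print(s["time"],s["tcp_pos"],R.from_quat(s["orientation"]).as_matrix().round(3))
```

```text
w1 [0.608  0.1005 0.0756] 0.0053
w2 [0.5981 0.1475 0.0759] 0.0037
w3 [0.5879 0.1943 0.0759] 0.0057
1.1 [ 0.51844531 -0.24660462  0.31527787] [[-0.001 -0.96  -0.279]
 [ 0.002 -0.279  0.96 ]
 [-1.     0.     0.002]]
```

Request:
arm_command([
  [-15, -120, 48, 0, 0, 0, 87],
  [-15, -120, 48, 0, 0, 0, 87],
  [-15, -120, 48, 0, 0, 0, 87],
  [-15, -120, 48, 0, 0, 0, 87],
  [-15, -120, 48, 0, 0, 0, 87],
  [-15, -120, 48, 0, 0, 0, 87],
])

```text
time: 1.6
tcp_pos: [0.6199, -0.1669, 0.3293]
orientation: [-0.564, 0.424, 0.567, 0.424]
ft_force: [0.7, -0.6, -0.9]
grip_width: 0.997
```

Run:
```python
from plant import bot
from h import *
import json
W=bot.camera_model("wrist");s=bot.state();print(s["tcp_pos"])
a=bot.grab_frame("wrist");g=np.clip(a.astype(float)*1.6,0,255).astype(np.uint8)
cv2.imwrite("pics/w1.png",g[:,:,::-1]); np.savez("w1.npz",img=a,p=s["tcp_pos"],q=s["orientation"],**W)
```

```text
[ 0.61993725 -0.16686739  0.32927399]
```

View pics/w1.png

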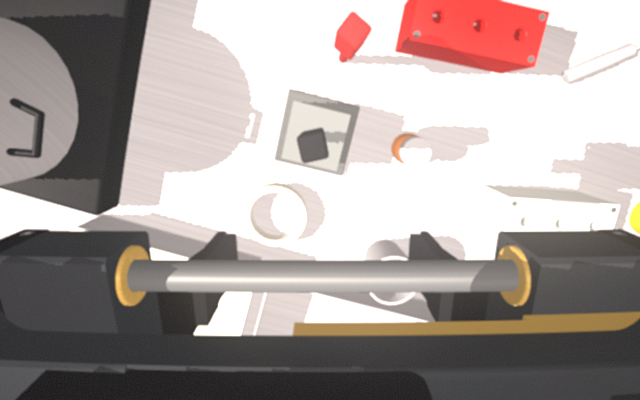

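The wrist view shows the handle's top at ~(313,145) in the stand, with clear room for the fingers. The tape is at (280,212), the jar at (410,148) and the red probe at (350,37). Next I measure the handle's centre and yaw, and its height from this view plus top/scene.

Run:
```python
from plant import bot
from h import *
D=np.load("w1.npz");W={k:D[k] for k in("mtx","dist_coeffs","rvec","tvec")}
a=D["img"];g=cv2.cvtColor(a,cv2.COLOR_RGB2GRAY)
cr=g[120:172,290:340];print(cr[::5,::4])
for th in(40,50,60):
    m=(cr<th).astype(np.uint8)
    n,l,st,c=cv2.connectedComponentsWithStats(m);i=1+np.argmax(st[1:,4])
    cn=max(cv2.findContours((l==i).astype(np.uint8),0,2)[0],key=cv2.contourArea)
    r=cv2.minAreaRect(cn);print(th,st[i],r)
    q=cv2.boxPoints(r)+[290,120];P=np.array([onz(W,p,.2) for p in q])
    print(P.round(4),P.mean(0).round(4),[np.linalg.norm(P[k]-P[k-1]).round(4) for k in range(4)],[np.degrees(np.arctan2(*(P[k]-P[k-1])[[1,0]])).round(1) for k in range(4)])
S=bot.camera_model("scene")
print("tri",tri(W,np.mean(q,0),S,(235.5,178)))
```

```text
[[143 147 146 146 147 145 145 146 146 146 145 145 146]
 [146 147 146 146 146 146 146 146 147 145 146 146 145]
 [146 146 145 143 119  88  64  55  63 142 145 144 143]
 [145 145 120  60  61  64  65  68  63 108 108 107 108]
 [145 146  69  69  67  68  67  67  64  96 106 107 109]
 [147 145  94  67  68  68  67  67  66  84 146 145 145]
 [146 146 134  67  67  65  67  67  69  60 146 146 145]
 [146 146 146  64  67  67  67  66  67  60 145 146 146]
 [130 140 146  86  65  66  87 118 137 145 145 145 139]
 [201 180 150 119 116 128 138 144 146 146 145 146 126]
 [202 205 206 205 205 202 187 163 127 115 123 136 117]]Traceback (most recent call last):
  File "<stdin>", line 8, in <module>
    return _wrapfunc(a, 'argmax', axis=axis, out=out, **kwds)
    return bound(*args, **kwds)
ValueError: attempt to get argmax of an empty sequence
```

Run:
```python
from plant import bot
from h import *
D=np.load("w1.npz");W={k:D[k] for k in("mtx","dist_coeffs","rvec","tvec")}
a=D["img"];g=cv2.cvtColor(a,cv2.COLOR_RGB2GRAY)
cr=g[120:172,290:340];print(cr[8:46,8:40:2])
S=bot.camera_model("scene")
for lo in(0,62):
    m=((cr<95)&(cr>lo)).astype(np.uint8); m=cv2.morphologyEx(m,cv2.MORPH_OPEN,np.ones((5,5)))
    n,l,st,c=cv2.connectedComponentsWithStats(m);i=1+np.argmax(st[1:,4])
    cn=max(cv2.findContours((l==i).astype(np.uint8),0,2)[0],key=cv2.contourArea)
    r=cv2.minAreaRect(cn);print(lo,st[i],r)
    q=cv2.boxPoints(r)+[290,120];P=np.array([onz(W,p,.2) for p in q])
    print(P.mean(0).round(4),[np.linalg.norm(P[k]-P[k-1]).round(4) for k in range(4)],[np.degrees(np.arctan2(*(P[k]-P[k-1])[[1,0]])).round(1) for k in range(4)])
    print("tri",tri(W,np.mean(q,0),S,(235.5,178)))
```

```text
[[145 146 146 146 146 145 142 138 122 114  96  84 103 142 147 146]
 [146 146 146 145 141 133 122 110  89  79  66  61  78 137 147 145]
 [145 147 143 129 119 103  88  76  64  59  55  55  63 127 142 142]
 [146 146 129  99  85  72  63  58  56  58  58  58  58 111 129 132]
 [148 138  99  70  61  57  56  58  59  60  61  61  57  92 113 116]
 [144 120  73  59  56  58  60  59  62  63  64  65  59  80 108 109]
 [138  95  59  58  60  61  62  62  65  64  66  66  60  76 107 108]
 [120  72  60  60  61  62  64  64  65  66  68  66  63  72 108 109]
 [ 96  62  61  64  65  66  67  68  68  67  68  68  60  68 105 109]
 [ 75  63  65  67  67  68  69  68  67  67  66  67  62  66 100 108]
 [ 68  65  67  68  68  69  69  69  68  67  67  66  65  60 100 108]
 [ 68  67  68  67  67  68  68  68  67  67  67  68  64  59  97 108]
 [ 69  69  69  68  67  68  68  69  67  67  67  68  64  60  96 110]
 [ 70  67  68  69  66  69  68  66  67  67  67  68  66  59  98 119]
 [ 75  67  69  68  68  67  68  66  68  68  68  66  66  59 100 134]
 [ 82  67  68  68  67  68  67  67  66  67  67  67  66  61  95 145]
 [ 84  66  68  69  69  67  6
[... 1540 characters left out ...]
942726135254), 77.47119140625)
[ 0.582  -0.1869  0.2   ] [np.float64(0.0255), np.float64(0.0236), np.float64(0.0254), np.float64(0.024)] [np.float64(-152.1), np.float64(118.5), np.float64(29.0), np.float64(-61.3)]
tri (array([ 0.58144147, -0.1860069 ,  0.20184103]), np.float64(0.0019515419483694097))
62 [  8  14  28  28 629] ((21.307695388793945, 27.538461685180664), (25.887327194213867, 25.102861404418945), 78.69007110595703)
[ 0.5844 -0.1873  0.2   ] [np.float64(0.0217), np.float64(0.021), np.float64(0.0216), np.float64(0.0213)] [np.float64(-153.3), np.float64(117.3), np.float64(27.6), np.float64(-62.5)]
tri (array([ 0.58347589, -0.1858693 ,  0.20333891]), np.float64(0.002991948177320844))
```

Request:
arm_command([
  [40, 41, -9, -6, 0, 0, 87],
  [85, 41, -9, -12, 0, 0, 87],
  [85, 41, -9, -12, 0, 0, 87],
  [85, 41, -9, -12, 0, 0, 87],
  [85, 41, -9, -12, 0, 0, 87],
])

```text
time: 2.07
tcp_pos: [0.5812, -0.1889, 0.2454]
orientation: [-0.605, 0.364, 0.608, 0.364]
ft_force: [-0.2, 0.2, 1.0]
grip_width: 1.0
```

Run:
```python
from plant import bot
from h import *
s=bot.state();print(s["time"],s["tcp_pos"],R.from_quat(s["orientation"]).as_matrix().round(3),s["ft_force"])
Rt=R.from_quat(s["orientation"]);print("delta tool mm",(Rt.inv().apply(np.array([.583,-.187,.146])-s["tcp_pos"])*1000).round(1))
```

```text
2.0667 [ 0.58119361 -0.18893463  0.24543339] [[-0.003 -0.882 -0.47 ]
 [ 0.001 -0.47   0.882]
 [-1.     0.002  0.003]] [-0.23124083  0.15593018  0.98013586]
delta tool mm [99.4 -2.7  0.6]
```

Request:
arm_command([
  [30, -2, 1, 0, 0, 0, 87],
  [60, -2, 1, 0, 0, 0, 87],
  [85, -2, 1, 0, 0, 0, 87],
  [99, -2, 1, 0, 0, 0, 87],
  [99, -2, 1, 0, 0, 0, 87],
  [99, -2, 1, 0, 0, 0, 87],
])

```text
time: 2.57
tcp_pos: [0.5834, -0.1876, 0.1482]
orientation: [-0.606, 0.364, 0.607, 0.364]
ft_force: [0.5, -0.8, -0.4]
grip_width: 0.999
```

Request:
arm_command([
  [0, 0, 0, 0, 0, 0, 10],
  [0, 0, 0, 0, 0, 0, 10],
  [0, 0, 0, 0, 0, 0, 10],
  [0, 0, 0, 0, 0, 0, 10],
  [0, 0, 0, 0, 0, 0, 10],
  [0, 0, 0, 0, 0, 0, 10],
  [0, 0, 0, 0, 0, 0, 10],
  [0, 0, 0, 0, 0, 0, 10],
], newtons=50)

```text
time: 3.23
tcp_pos: [0.5834, -0.1876, 0.1482]
orientation: [-0.606, 0.364, 0.607, 0.364]
ft_force: [-0.5, 0.3, 0.4]
grip_width: 0.48
```

Request:
arm_command([
  [0, 0, 0, 0, 0, 0, 10],
  [0, 0, 0, 0, 0, 0, 10],
  [0, 0, 0, 0, 0, 0, 10],
  [0, 0, 0, 0, 0, 0, 10],
  [0, 0, 0, 0, 0, 0, 10],
  [0, 0, 0, 0, 0, 0, 10],
])

```text
time: 3.73
tcp_pos: [0.5834, -0.1876, 0.148]
orientation: [-0.606, 0.364, 0.607, 0.364]
ft_force: [0.6, 0.0, -0.3]
grip_width: 0.273
```

Request:
arm_command([
  [-20, 0, 0, 0, 0, 0, 10],
  [-40, 0, 0, 0, 0, 0, 10],
  [-60, 0, 0, 0, 0, 0, 10],
  [-85, 0, 0, 0, 0, 0, 10],
  [-110, 0, 0, 0, 0, 0, 10],
  [-110, 0, 0, 0, 0, 0, 10],
  [-110, 0, 0, 0, 0, 0, 10],
])

```text
time: 4.32
tcp_pos: [0.5839, -0.1875, 0.2592]
orientation: [0.607, -0.363, -0.606, -0.364]
ft_force: [-0.5, 1.2, -2.6]
grip_width: 0.274
```

Run:
```python
from plant import bot
from h import *
s=bot.state();Rt=R.from_quat(s["orientation"]);print(s["time"],s["tcp_pos"],s["grip_width"])
print("to above well b",(Rt.inv().apply(np.array([.598,.1475,s["tcp_pos"][2]])-s["tcp_pos"])*1000).round(1))
print("to above well a",(Rt.inv().apply(np.array([.608,.1005,s["tcp_pos"][2]])-s["tcp_pos"])*1000).round(1))
a=bot.grab_frame("scene");b=bot.grab_frame("top")
cv2.imwrite("pics/s1.png",a[:,:,::-1]);cv2.imwrite("pics/t1.png",b[:,:,::-1])
T=bot.camera_model("top");S=bot.camera_model("scene")
P=s["tcp_pos"]+[0,0,.019];print(proj(S,[P,P-[0,0,.135]]),proj(T,[P,P-[0,0,.135]]))
```

```text
4.3167 [ 0.58394067 -0.18751091  0.25921448] 0.27351878090450676
to above well b [ 2.00e-01 -1.70e+02  2.89e+02]
to above well a [ 2.000e-01 -1.567e+02  2.428e+02]
[[229.44248919 149.36812779]
 [237.39046088 199.35097714]] [[415.34959935 152.93473009]
 [405.41174831 167.26827042]]
```

Request:
arm_command([
  [0, -235, 280, 0, 0, 0, 10],
  [0, -235, 280, 0, 0, 0, 10],
  [0, -235, 280, 0, 0, 0, 10],
  [0, -235, 280, 0, 0, 0, 10],
  [0, -235, 280, 0, 0, 0, 10],
  [0, -235, 280, 0, 0, 0, 10],
  [0, -235, 280, 0, 0, 0, 10],
  [0, -235, 280, 0, 0, 0, 10],
  [0, -235, 280, 0, 0, 0, 10],
  [0, -235, 280, 0, 0, 0, 10],
  [0, -235, 280, 0, 0, 0, 10],
  [0, -235, 280, 0, 0, 0, 10],
])

```text
time: 5.42
tcp_pos: [0.6576, 0.17, 0.2547]
orientation: [-0.604, 0.365, 0.608, 0.363]
ft_force: [-0.6, -0.8, -1.9]
grip_width: 0.269
```

Run:
```python
from plant import bot
from h import *
W=bot.camera_model("wrist");s=bot.state();print(s["tcp_pos"],s["joint_velocities"].round(3))
a=bot.grab_frame("wrist");b=bot.grab_frame("scene");t=bot.grab_frame("top")
print(proj(W,[[.608,.1005,.08],[.598,.1475,.08],[.588,.194,.08]]))
np.savez("w2.npz",img=a,scene=b,top=t,p=s["tcp_pos"],q=s["orientation"],**W)
cv2.imwrite("pics/w2.png",np.vstack([a,cv2.resize(b[100:290,210:514],(640,400))])[:,:,::-1][:600*2])
im=cv2.imread("pics/w2.png");cv2.imwrite("pics/w2.png",cv2.resize(im,(480,600),interpolation=cv2.INTER_AREA))
```

```text
[0.65762874 0.16995517 0.25473169] [-0.023 -0.02   0.003  0.005  0.001  0.001]
[[282.39385421 104.82754439]
 [331.12144279 119.07798764]
 [378.45072976 132.98492841]]
```

View pics/w2.png

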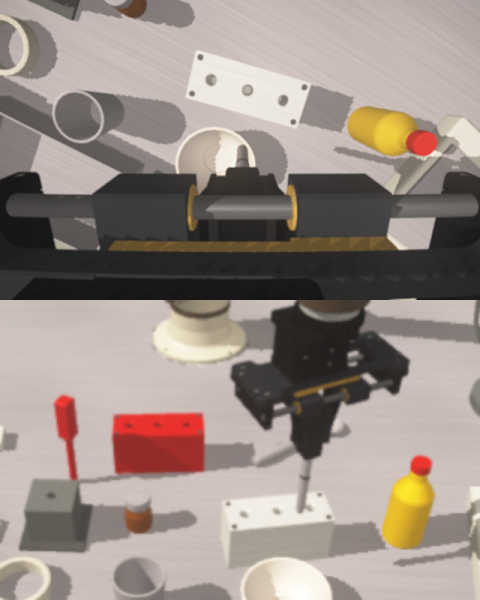

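The wrist view shows the three wells cleanly at about (281,107), (329,120) and (377,133) in full-frame pixels, and the held stem's tip near (322,195). The scene half shows the probe upright in the jaws. Now I measure the wells and tip precisely.

Run:
```python
from plant import bot
from h import *
D=np.load("w2.npz");W={k:D[k] for k in("mtx","dist_coeffs","rvec","tvec")}
g=cv2.cvtColor(D["img"],cv2.COLOR_RGB2GRAY);b=cv2.GaussianBlur(g,(3,3),0)
S=bot.camera_model("scene");sc=[(365,235.8),(385.5,233.8),(406.5,231.8)]
Ps=[]
for k,(x,y) in enumerate([(281,107),(329,120),(377,133)]):
    c=b[y-13:y+14,x-13:x+14];bg=np.percentile(c,80)
    for f in (.8,.9):
        m=(c<bg*f).astype(np.uint8);n,l,st,ce=cv2.connectedComponentsWithStats(m)
        i=1+np.argmin(np.hypot(*(ce[1:]-13).T)+(st[1:,4]<20)*99);p=ce[i]+[x-13,y-13]
        print(k,f,bg,st[i],p.round(1),onz(W,p,.08).round(4))
    P=onz(W,p,.08);Ps.append(P);print(" tri",*tri(W,p,S,sc[k]))
print([np.linalg.norm(Ps[i+1]-Ps[i]).round(4) for i in(0,1)])
print(g[170:222:2,306:340:2])
P=D["p"]+[0,0,.019-.135];print("pred tip px",proj(W,[P]),P)
Rt=R.from_quat(D["q"]);print(Rt.as_matrix().round(4))
```

```text
0 0.8 234.0 [  6   5  14  16 177] [280.7 106.1] [0.6098 0.0996 0.08  ]
0 0.9 234.0 [  5   4  16  17 217] [280.8 106.1] [0.6098 0.0997 0.08  ]
 tri [0.61007687 0.10124423 0.0783422 ] 0.0035021220965249186
1 0.8 234.0 [  7   6  14  15 176] [329.6 120. ] [0.5995 0.1466 0.08  ]
1 0.9 234.0 [  6   5  16  17 217] [329.5 119.9] [0.5994 0.1465 0.08  ]
 tri [0.59953714 0.14787826 0.07763872] 0.002540538015619784
2 0.8 233.0 [  7   6  13  16 159] [377.1 133.5] [0.589  0.1931 0.08  ]
2 0.9 233.0 [  6   6  15  17 199] [377.  133.5] [0.5891 0.193  0.08  ]
 tri [0.58900661 0.1952494  0.07716812] 0.003440041718416817
[np.float64(0.048), np.float64(0.0476)]
[[192 194 194 195 197 197 198 196 196 195 195 196 196 196 197 199 198]
 [205 196 193 193 196 197 197 198 194 196 188 194 195 189 179 188 190]
 [236 224 205 183 171 171 184 173 165 163 147 161 162 146 141 145 155]
 [233 237 238 217 161 136 142 139 140 139 138 140 141 140 138 138 138]
 [203 212 229 239 232 188 150 137 138 139 140 140 141 141 141 138 138]
 [210 206 206 219 235 239 225 169 139 139 139 140 140 140 139 141 140]
 [217 217 214 211 213 22
[... 882 characters left out ...]
229 235 240 178]
 [239 239 241 243 241 163 145 136 123 111 106 102 149 228 231 241 212]
 [239 239 241 244 239 162 143 129 116 104 104 103 139 228 230 240 234]
 [239 239 242 244 236 150 112  93  88  80  83  90 128 226 230 239 238]
 [239 239 243 245 230 114 115 126 119 107  98  82 113 227 231 235 240]
 [239 239 245 247 212 127 142 135 122 111 106  99  96 224 233 234 241]
 [239 239 246 247 190 148 142 133 122 107 104 103  98 195 233 235 242]
 [240 245 248 249 177 151 142 133 121 107 104 104 101 171 236 238 244]]
pred tip px [[322.70789518 198.06176414]] [0.65762874 0.16995517 0.13873169]
[[-7.000e-03 -8.825e-01 -4.703e-01]
 [-3.000e-04 -4.704e-01  8.825e-01]
 [-1.000e+00  6.300e-03  3.000e-03]]
```

```bash
cat > go.py <<'E'
import sys
from plant import bot
from h import *
wells=dict(a=(.610,.1005),b=(.5995,.147),c=(.589,.194))
def go(w,tipz):
    s=bot.state();Rt=R.from_quat(s["orientation"]);M=Rt.as_matrix()
    # upright tool, same heading
    z=M[:,2]*[1,1,0];z/=np.linalg.norm(z);x=np.array([0,0,-1.]);N=np.c_[x,np.cross(z,x),z]
    d=np.array([*wells[w],tipz+.118])-s["tcp_pos"]
    print("t",s["time"].__round__(2),"tcp",s["tcp_pos"].round(4),"F",s["ft_force"].round(1),"tilt",M[:2,0].round(4),"grip",round(s["grip_width"],3))
    print("mm",(Rt.inv().apply(d)*1000).round(1),"deg",np.degrees((Rt.inv()*R.from_matrix(N)).as_rotvec()).round(2))
if __name__=="__main__":go(sys.argv[1],float(sys.argv[2]))
E
python3 go.py b .095
```

```text
t 5.57 tcp [0.6581 0.1688 0.2564] F [ 0.7  0.9 -2.1] tilt [-0.0044  0.0009] grip 0.274
mm [43.6 61.9  8.1] deg [ 0.    0.16 -0.2 ]
```

Request:
arm_command([
  [0, 31, 4, 0, 0, 0, 10],
  [0, 62, 8, 0, 0.2, -0.2, 10],
  [20, 62, 8, 0, 0.2, -0.2, 10],
  [43, 62, 8, 0, 0.2, -0.2, 10],
  [43, 62, 8, 0, 0.2, -0.2, 10],
  [43, 62, 8, 0, 0.2, -0.2, 10],
  [43, 62, 8, 0, 0.2, -0.2, 10],
])

```text
time: 6.15
tcp_pos: [0.6004, 0.1464, 0.215]
orientation: [0.607, -0.364, -0.605, -0.365]
ft_force: [0.5, 0.1, -1.1]
grip_width: 0.273
```

```bash
python3 go.py b .085
python3 - <<'E'
from plant import bot
from h import *
a=bot.grab_frame("wrist");b=bot.grab_frame("scene");t=bot.grab_frame("top")
np.savez("f3.npz",wrist=a,scene=b,top=t)
f=lambda i,x,y:cv2.resize(i[y:y+75,x:x+100],(400,300),interpolation=cv2.INTER_CUBIC)
cv2.imwrite("pics/f3.png",np.hstack([f(b,335,180),f(a,270,155)])[:,:,::-1])
E
python3 go.py b .085
```

```text
t 6.15 tcp [0.6004 0.1464 0.215 ] F [ 0.5  0.1 -1.1] tilt [ 0.0025 -0.0005] grip 0.273
mm [12.   0.5  1. ] deg [ 0.   -0.09  0.11]
t 6.3 tcp [0.6004 0.147  0.215 ] F [-0.5 -0.  -1.7] tilt [0.0027 0.0003] grip 0.274
mm [12.   0.8  0.4] deg [ 0.   -0.06  0.15]
```

View pics/f3.png

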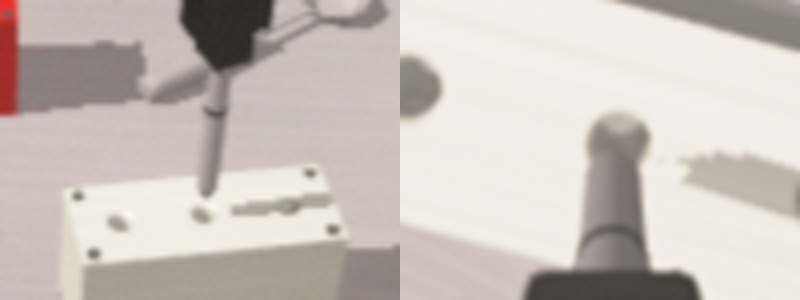

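The crop shows the tip centred over the middle well in both views: scene stem line ends at (207,192) and leads into the mouth at (204,214), and in the wrist crop the tip lies inside the mouth ellipse at (618,140). Going down, short of the balls first.

Request:
arm_command([
  [5, 0.6, 0.4, 0, 0, 0, 10],
  [10, 0.6, 0.4, 0, 0, 0, 10],
  [15, 0.6, 0.4, 0, 0, 0, 10],
  [20, 0.6, 0.4, 0, 0, 0, 10],
  [25, 0.6, 0.4, 0, 0, 0, 10],
  [30, 0.6, 0.4, 0, 0, 0, 10],
  [30, 0.6, 0.4, 0, 0, 0, 10],
])

```text
time: 6.88
tcp_pos: [0.5989, 0.1469, 0.1833]
orientation: [0.606, -0.365, -0.606, -0.364]
ft_force: [-0.1, -0.3, -1.9]
grip_width: 0.272
```

Request:
arm_command([
  [2, 0, 0, 0, 0, 0, 10],
  [4, 0, 0, 0, 0, 0, 10],
  [6, 0, 0, 0, 0, 0, 10],
  [6, 0, 0, 0, 0, 0, 10],
])

```text
time: 7.22
tcp_pos: [0.5988, 0.1468, 0.1769]
orientation: [0.606, -0.365, -0.606, -0.364]
ft_force: [0.7, -0.0, -1.2]
grip_width: 0.269
```

Request:
arm_command([
  [2, 0, 0, 0, 0, 0, 10],
  [4, 0, 0, 0, 0, 0, 10],
  [6, 0, 0, 0, 0, 0, 10],
  [6, 0, 0, 0, 0, 0, 10],
])

```text
time: 7.55
tcp_pos: [0.5987, 0.1465, 0.1709]
orientation: [0.606, -0.365, -0.606, -0.364]
ft_force: [-1.0, -0.7, -1.1]
grip_width: 0.272
```

Request:
arm_command([
  [1.5, 0, 0, 0, 0, 0, 10],
  [3, 0, 0, 0, 0, 0, 10],
  [4, 0, 0, 0, 0, 0, 10],
])

```text
time: 7.8
tcp_pos: [0.5991, 0.1466, 0.1675]
orientation: [0.606, -0.365, -0.606, -0.364]
ft_force: [-1.4, -0.2, 1.6]
grip_width: 0.272
```

Request:
arm_command([
  [1, 0, 0, 0, 0, 0, 10],
  [2, 0, 0, 0, 0, 0, 10],
  [3, 0, 0, 0, 0, 0, 10],
])

```text
time: 8.05
tcp_pos: [0.5991, 0.1467, 0.1645]
orientation: [0.606, -0.365, -0.606, -0.364]
ft_force: [-1.8, -0.3, 2.1]
grip_width: 0.27
```

Request:
arm_command([
  [1, 0, 0, 0, 0, 0, 10],
  [2, 0, 0, 0, 0, 0, 10],
  [3, 0, 0, 0, 0, 0, 10],
])

```text
time: 8.3
tcp_pos: [0.5991, 0.1466, 0.1613]
orientation: [0.606, -0.365, -0.606, -0.364]
ft_force: [-1.5, 0.0, 2.3]
grip_width: 0.275
```

Request:
arm_command([
  [0.7, 0, 0, 0, 0, 0, 10],
  [1.4, 0, 0, 0, 0, 0, 10],
])

```text
time: 8.47
tcp_pos: [0.5991, 0.1466, 0.1599]
orientation: [0.606, -0.365, -0.606, -0.364]
ft_force: [-1.9, -0.7, 5.6]
grip_width: 0.273
```

Request:
arm_command([
  [0.7, 0, 0, 0, 0, 0, 10],
  [1.4, 0, 0, 0, 0, 0, 10],
])

```text
time: 8.63
tcp_pos: [0.5992, 0.1467, 0.1599]
orientation: [0.607, -0.364, -0.605, -0.364]
ft_force: [-3.6, 0.0, 11.5]
grip_width: 0.276
```

Request:
arm_command([
  [0.7, 0, 0, 0, 0, 0, 10],
  [1.4, 0, 0, 0, 0, 0, 10],
])

```text
time: 8.8
tcp_pos: [0.5992, 0.1467, 0.1599]
orientation: [0.607, -0.364, -0.605, -0.364]
ft_force: [-3.5, 0.9, 10.7]
grip_width: 0.276
```

Stopped hard at TCP z 0.160, about 38 mm deep. A slightly firmer push and a look at the ring will confirm.

Request:
arm_command([
  [1, 0, 0, 0, 0, 0, 10],
  [2, 0, 0, 0, 0, 0, 10],
  [2, 0, 0, 0, 0, 0, 10],
])

```text
time: 9.05
tcp_pos: [0.5992, 0.1468, 0.1599]
orientation: [0.607, -0.364, -0.605, -0.364]
ft_force: [-4.9, 0.2, 10.8]
grip_width: 0.27
```

```bash
cat > look.py <<'E'
import sys
from plant import bot
from h import *
b=bot.grab_frame("scene");a=bot.grab_frame("wrist")
f=lambda i,x,y:cv2.resize(i[y:y+75,x:x+100],(400,300),interpolation=cv2.INTER_CUBIC)
cv2.imwrite(f"pics/{sys.argv[1]}.png",np.hstack([f(b,335,180),f(a,270,155)])[:,:,::-1])
E
python3 look.py f4; python3 go.py c .095
```

```text
t 9.15 tcp [0.5992 0.1467 0.1599] F [-3.8 -1.2  9.8] tilt [ 0.0027 -0.0015] grip 0.273
mm [-53.2 -13.3  46.4] deg [ 0.   -0.15  0.1 ]
```

View pics/f4.png

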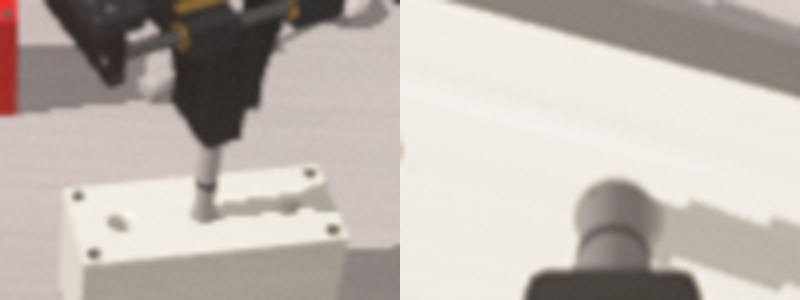

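The ring sits at crop (206,185), well above the mouth at (203,214), roughly 24–26 mm. So the middle well is the 38 mm one. Pulling out and going to well c.

Request:
arm_command([
  [-8, 0, 0, 0, 0, 0, 10],
  [-16, 0, 0, 0, 0, 0, 10],
  [-24, 0, 0, 0, 0, 0, 10],
  [-32, 0, 0, 0, 0, 0, 10],
  [-40, 0, 0, 0, 0, 0, 10],
  [-48, 0, 0, 0, 0, 0, 10],
  [-54, 0, 0, 0, 0, 0, 10],
  [-54, -7, 23, 0, 0, 0, 10],
  [-54, -13, 46, 0, 0, 0, 10],
  [-54, -13, 46, 0, 0, 0, 10],
  [-54, -13, 46, 0, 0, 0, 10],
  [-54, -13, 46, 0, 0, 0, 10],
])

```text
time: 10.15
tcp_pos: [0.5889, 0.1934, 0.2139]
orientation: [0.607, -0.364, -0.605, -0.364]
ft_force: [0.3, 0.8, -1.8]
grip_width: 0.27
```

```bash
python3 go.py c .066
```

```text
t 10.15 tcp [0.5889 0.1934 0.2139] F [ 0.3  0.8 -1.8] tilt [ 0.0025 -0.0017] grip 0.27
mm [29.9 -0.4  0.5] deg [ 0.   -0.16  0.08]
```

Request:
arm_command([
  [5, 0, 0, 0, 0, 0, 10],
  [10, 0, 0, 0, 0, 0, 10],
  [15, 0, 0, 0, 0, 0, 10],
  [20, 0, 0, 0, 0, 0, 10],
  [25, 0, 0, 0, 0, 0, 10],
  [30, 0, 0, 0, 0, 0, 10],
  [33, 0, 0, 0, 0, 0, 10],
  [33, 0, 0, 0, 0, 0, 10],
])

```text
time: 10.82
tcp_pos: [0.5885, 0.1934, 0.1797]
orientation: [0.607, -0.364, -0.606, -0.363]
ft_force: [-0.9, 1.2, -2.7]
grip_width: 0.277
```

Request:
arm_command([
  [2, 0, 0, 0, 0, 0, 10],
  [4, 0, 0, 0, 0, 0, 10],
  [6, 0, 0, 0, 0, 0, 10],
  [8, 0, 0, 0, 0, 0, 10],
  [8, 0, 0, 0, 0, 0, 10],
])

```text
time: 11.23
tcp_pos: [0.5882, 0.1933, 0.1716]
orientation: [0.607, -0.365, -0.606, -0.363]
ft_force: [-1.7, 1.4, -0.5]
grip_width: 0.273
```

Request:
arm_command([
  [1.5, 0, 0, 0, 0, 0, 10],
  [3, 0, 0, 0, 0, 0, 10],
  [4.5, 0, 0, 0, 0, 0, 10],
  [6, 0, 0, 0, 0, 0, 10],
  [7.5, 0, 0, 0, 0, 0, 10],
  [9, 0, 0, 0, 0, 0, 10],
  [9, 0, 0, 0, 0, 0, 10],
])

```text
time: 11.82
tcp_pos: [0.5884, 0.1934, 0.162]
orientation: [0.607, -0.364, -0.606, -0.364]
ft_force: [-0.4, 1.4, 0.9]
grip_width: 0.273
```

Request:
arm_command([
  [1, 0, 0, 0, 0, 0, 10],
  [2, 0, 0, 0, 0, 0, 10],
  [3, 0, 0, 0, 0, 0, 10],
  [3.5, 0, 0, 0, 0, 0, 10],
])

```text
time: 12.15
tcp_pos: [0.5885, 0.1934, 0.1584]
orientation: [0.607, -0.364, -0.606, -0.364]
ft_force: [-0.9, 1.7, 3.5]
grip_width: 0.277
```

Request:
arm_command([
  [1.5, 0, 0, 0, 0, 0, 10],
  [3, 0, 0, 0, 0, 0, 10],
  [4.5, 0, 0, 0, 0, 0, 10],
  [6, 0, 0, 0, 0, 0, 10],
  [7.5, 0, 0, 0, 0, 0, 10],
  [8, 0, 0, 0, 0, 0, 10],
])

```text
time: 12.65
tcp_pos: [0.5885, 0.1934, 0.1499]
orientation: [0.607, -0.364, -0.606, -0.364]
ft_force: [-0.8, 1.6, 2.8]
grip_width: 0.269
```

Request:
arm_command([
  [0.7, 0, 0, 0, 0, 0, 10],
  [1.4, 0, 0, 0, 0, 0, 10],
])

```text
time: 12.82
tcp_pos: [0.5886, 0.1934, 0.1484]
orientation: [0.607, -0.364, -0.606, -0.364]
ft_force: [-1.6, 0.8, 2.8]
grip_width: 0.27
```

Request:
arm_command([
  [0.7, 0, 0, 0, 0, 0, 10],
  [1.4, 0, 0, 0, 0, 0, 10],
])

```text
time: 12.98
tcp_pos: [0.5885, 0.1934, 0.1469]
orientation: [0.607, -0.364, -0.606, -0.364]
ft_force: [-1.5, 0.5, 3.5]
grip_width: 0.273
```

Request:
arm_command([
  [0.7, 0, 0, 0, 0, 0, 10],
  [1.4, 0, 0, 0, 0, 0, 10],
])

```text
time: 13.15
tcp_pos: [0.5886, 0.1934, 0.1455]
orientation: [0.607, -0.364, -0.606, -0.364]
ft_force: [-0.7, 1.8, 4.6]
grip_width: 0.273
```

Past 50 mm with drag only, so this should be the full-depth well. Continuing to just above the bottom, then careful steps.

Request:
arm_command([
  [1.5, 0, 0, 0, 0, 0, 10],
  [3, 0, 0, 0, 0, 0, 10],
  [4.5, 0, 0, 0, 0, 0, 10],
  [6, 0, 0, 0, 0, 0, 10],
  [7.5, 0, 0, 0, 0, 0, 10],
  [9, 0, 0, 0, 0, 0, 10],
  [9.5, 0, 0, 0, 0, 0, 10],
])

```text
time: 13.73
tcp_pos: [0.5885, 0.1934, 0.1355]
orientation: [0.607, -0.364, -0.606, -0.364]
ft_force: [-1.1, 0.5, 2.9]
grip_width: 0.274
```

Request:
arm_command([
  [0.7, 0, 0, 0, 0, 0, 10],
  [1.4, 0, 0, 0, 0, 0, 10],
])

```text
time: 13.9
tcp_pos: [0.5886, 0.1934, 0.1339]
orientation: [0.607, -0.364, -0.606, -0.364]
ft_force: [-1.6, 1.5, 6.2]
grip_width: 0.273
```

Request:
arm_command([
  [0.7, 0, 0, 0, 0, 0, 10],
  [1.4, 0, 0, 0, 0, 0, 10],
  [1.4, 0, 0, 0, 0, 0, 10],
])

```text
time: 14.15
tcp_pos: [0.5887, 0.1935, 0.1339]
orientation: [0.607, -0.364, -0.606, -0.363]
ft_force: [-3.3, 1.0, 9.5]
grip_width: 0.275
```

Request:
arm_command([
  [0.7, 0, 0, 0, 0, 0, 10],
  [1.4, 0, 0, 0, 0, 0, 10],
  [1.4, 0, 0, 0, 0, 0, 10],
])

```text
time: 14.4
tcp_pos: [0.5886, 0.1935, 0.1339]
orientation: [0.607, -0.364, -0.605, -0.363]
ft_force: [-3.4, 1.3, 8.8]
grip_width: 0.276
```

Request:
arm_command([
  [1, 0, 0, 0, 0, 0, 10],
  [2, 0, 0, 0, 0, 0, 10],
  [2.3, 0, 0, 0, 0, 0, 10],
  [2.3, 0, 0, 0, 0, 0, 10],
  [2.3, 0, 0, 0, 0, 0, 10],
  [2.3, 0, 0, 0, 0, 0, 10],
])

```text
time: 14.9
tcp_pos: [0.5886, 0.1935, 0.1338]
orientation: [0.608, -0.364, -0.605, -0.363]
ft_force: [-5.1, 1.6, 11.9]
grip_width: 0.273
```

```bash
python3 look.py f5; python3 go.py c .016
```

```text
t 15.0 tcp [0.5886 0.1935 0.1338] F [-5.4  0.9 11.8] tilt [ 0.0027 -0.0022] grip 0.274
mm [-0.2 -0.6  0.3] deg [ 0.   -0.19  0.07]
```

View pics/f5.png

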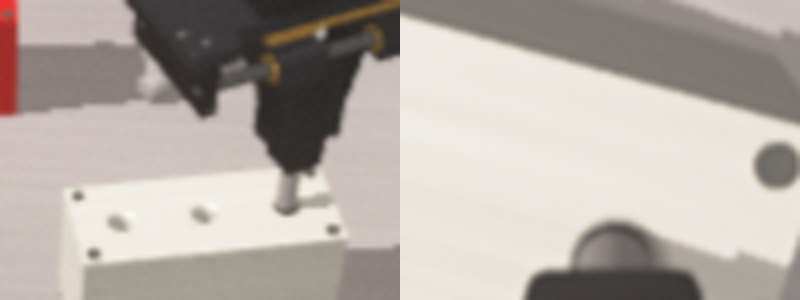

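The ring has come down to the mouth of well c at crop (286,208), level with the top face, with a push of 12 N (about 13 N net of the probe's weight) held for about 0.4 s. Letting go now.

Request:
arm_command([
  [0, 0, 0, 0, 0, 0, 10],
  [0, 0, 0, 0, 0, 0, 60],
  [0, 0, 0, 0, 0, 0, 60],
  [0, 0, 0, 0, 0, 0, 60],
  [0, 0, 0, 0, 0, 0, 60],
  [0, 0, 0, 0, 0, 0, 60],
  [0, 0, 0, 0, 0, 0, 60],
  [0, 0, 0, 0, 0, 0, 60],
  [0, 0, 0, 0, 0, 0, 60],
])

```text
time: 15.75
tcp_pos: [0.5887, 0.1935, 0.1337]
orientation: [0.608, -0.364, -0.605, -0.363]
ft_force: [-1.6, 0.8, 0.7]
grip_width: 0.677
```

Request:
arm_command([
  [-20, 0, 0, 0, 0, 0, 60],
  [-45, 0, 0, 0, 0, 0, 60],
  [-75, 0, 0, 0, 0, 0, 60],
  [-110, 0, 0, 0, 0, 0, 60],
  [-140, 0, 0, 0, 0, 0, 60],
  [-140, -60, 0, 0, 0, 0, 60],
  [-140, -60, 0, 0, 0, 0, 60],
  [-140, -60, 0, 0, 0, 0, 60],
])

```text
time: 16.42
tcp_pos: [0.6434, 0.2236, 0.2728]
orientation: [0.608, -0.363, -0.605, -0.364]
ft_force: [-0.1, 0.5, -0.0]
grip_width: 0.687
```

```bash
python3 go.py c .016; python3 look.py f6
python3 - <<'E'
from plant import bot
from h import *
S=bot.camera_model("scene");print("well c mouth scene px",proj(S,[[.5886,.1935,.08]]), "handle top",proj(S,[[.5886,.1935,.186]]))
b=bot.grab_frame("scene");cv2.imwrite("pics/f6.png",np.vstack([b[60:340],np.hstack([cv2.resize(b[170:250,350:430],(320,320),interpolation=cv2.INTER_CUBIC),cv2.resize(bot.grab_frame("wrist"),(320,320))])])[:,:,::-1])
E
```

```text
t 16.42 tcp [0.6434 0.2236 0.2728] F [-0.1  0.5 -0. ] tilt [ 0.0033 -0.0016] grip 0.687
mm [138.7  62.2  -0. ] deg [ 0.   -0.17  0.13]
well c mouth scene px [[405.09277472 230.77732751]] handle top [[410.83185447 194.85086475]]
```

View pics/f6.png

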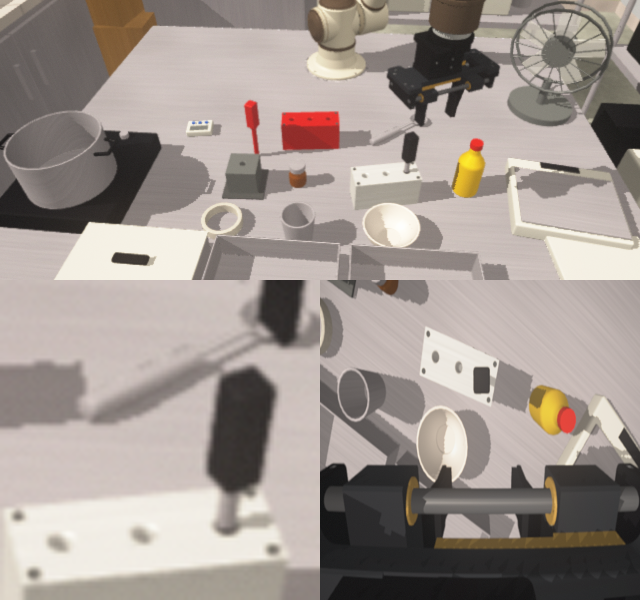

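The probe stands upright in well c with its ring at the mouth (crop 226,528). The gripper is clear of it, and the other things look to be where they were.

```bash
python3 -c "
from plant import bot
print(bot.close_job())"
```

```text
the job is handed in; nothing more can be done
None
```

The probe is standing in well c, the well on the block's far left from the robot (+y side). I pressed it home, let it go and handed the job in at about 16.5 s.

- **Middle well (b), tried first:** the stem stopped hard at about 38 mm, with the ring roughly 24–26 mm above the top face, so I pulled out.
- **Well c:** the stem bottomed 26.0 mm lower than in the middle well, which matches 64 mm. The ring came level with the top face. I pressed with about 12 N measured (about 13 N net of the probe's weight) for about 0.4 s, then opened the jaws and moved clear.
- **Last checks:** the final picture shows the probe upright with its ring at the mouth and the gripper free. The wrist force reads about zero, and the other kitchen things look unmoved by eye. The largest wrist force I read was about 13 N in all.
- **Disagreements:**
  - My two-view measurement put the block's top at 76–78 mm rather than 80 mm, which is within the camera calibration.
  - I never read the 8–13 N passing peak at the spring balls, only 3–6 N of drag. It probably fell between readings.

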